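# Push the muddler home in its V-groove rest

### The arm

A 7-joint arm with a two-finger parallel gripper is mounted at the origin on a cart in front of the work surface, level with it; the furniture and walls round the work are solid. World frame = base frame: x ahead of the robot, y to its left, z up, the work surface at z = 0. Lengths are in m, angles in rad, forces in N, time in s.
With the tool pointing down it reaches from about 0.425 to 1.025 m from the base axis. Payload 9.4 kg.
Tool frame: the origin (TCP) lies on the front face of the gripper's body, between the roots of the fingers; the fingertips stand 84 mm ahead of it and the grasp point (between the pads) lies 65 mm ahead of it; x points along the fingers, y is the direction in which the jaws open and shut, and the axes are right-handed (so a half turn about x gives the same grasp; the last joint's range is limited). The gripper opens to 93 mm and grips with 3 to 60 N. Pads are 15 mm wide; open, the fingers measure 128 mm over their backs; the gripper's body (75 mm by 188 mm) begins 65 mm behind the grasp point.
Start: joints at [1.155, 0.599, -0.003, 1.599, 0.002, 0.943, -0.08], TCP at [0.241, -0.684, 0.303] pointing down, gripper open.
Joint ranges: [-2.57, 2.57], [-0.35, 1.97], [-1.29, 1.29], [0.11, 2.56], [-1.05, 4.19], [0.11, 1.86], [-2.63, 2.63]. Speed limits (rad/s): [2.22, 2.22, 3.01, 3.01, 3.14, 3.14, 3.14].

### API

Orientations are given as a unit quaternion [x, y, z, w].
In Python, from cell import readout, grab_frame, camera_params, order gives the robot as it stands.
- The arm moves only by the tool send_rows, never from a script. Its argument "rows" is a list of rows, each a list of 7 numbers: the opening, from -1 (shut) to 1 (fully open), then the shift along the tool's x, y, z as a fraction of full scale, then the turn, a rotation vector about the tool's x, y, z as a fraction of full scale. A call has 1 to 5 rows; each row is the pose to reach, as a shift and turn from the pose commanded when the call began, along the tool's axes at that moment; what a row does not reach only later rows make up. Full scale, the value 1, is 0.25 m for a shift and 45 degrees for a turn. A row lasts 1/10 s, in which the tool goes at most 50 mm and 8.59 degrees, less where a joint would pass 70% of its speed; a pose out of reach is approached as far as the arm can. A call with a number of a shift or a turn outside -1 to 1 is refused whole. A call with a gripper value outside its range is refused whole. The fingers move at their own pace and stop on an object; the grip force is fixed at half the most. Time passes only in rows, so rows that repeat a pose let the fingers close. It gives the time, the measured TCP pose, the force and the opening at its end, in the units of the state.
- readout.get_state(): the state, without advancing time (a new reading comes with each control period).
- grab_frame(name): name is "side" or "top"; returns the picture (420x560x3 uint8, red, green, blue); there is no depth.
- camera_params(name): a dict with "camera_matrix" (3x3 intrinsics, pixels), "D" ([k1, k2, p1, p2, k3] as OpenCV has them; the pictures are not rectified), "position" and "rotation" of the camera in the world. Camera axes: x right, y up, looking along -z (the intrinsics and any distortion apply to the point x, -y, -z); pixel columns grow to the right and rows downward; lengths in m; the calibration is good to about 2 mm. A picture is of the moment at which its call begins. camera_params takes no time and is no camera call.
- order.finish_job(): hands the job in, once; it reports no verdict.
The state is a dict: "time": time; "qpos": joint angles; "dq": joint speeds; "joint_torque": joint torques, N m; "tcp_pos": TCP position; "eef_rot": TCP orientation; "wrist_force": force on the tool from outside, world axes, zero at the start; "ft_torque": the same for the moment, N m; "grip_width": finger opening in m.
Only numpy, scipy, OpenCV 4.12 (cv2) and the standard library are available. Lean on these libraries where they do the work, as an engineer would, in place of code of your own. Each camera call takes 0.05 s, during which the arm holds its last target.

### The job

On the two-groove rest the thick wooden muddler has been left sticking out of the open end of its groove. Push it along its groove until its end comes up against the end stop and leave it lying there, without lifting it out of the groove. Leave the thinner steel stirring rod beside it where it is.

Things in the scene. Friction and masses are not known exactly. Their poses are not given: they have to be found in the camera images.
- rest: fixed rest: dark wooden base 205x140x10 mm, two parallel metal V-grooves, wooden end-stop board 8 mm thick across the far end of both, top 52 mm above table. Origin: on the table under the grooves' middle; x along grooves to the stop, z up. Grooves from x=-90 (open) to stop face x=+90, middle lines y=+38 and -38; bottom line 16, upper flank edges 28 above table. Bottle cap (to z=32) between them.
- muddler: the muddler: plain round pale wooden rod, 28 mm diameter, 150 mm long, about 120 g, flat ends. Lies loose in either groove, 45 to 80 mm short of the stop, its rear end sticking out of the open end. Origin: middle of its axis, 36 mm above the table in the groove (top at 50 mm). x along the rod towards the stop; it may roll about x.
- muddler_front (a point): the centre of the muddler's flat end face that is to meet the stop, 75 mm from its origin along its x axis
- stir_rod: the stirring rod: a plain round steel rod, 16 mm in diameter, 165 mm long, 150 g, lying loose in the other groove, its rear end sticking out too; to be left where it is. Origin: the middle of its axis, 27 mm above the table; x along the rod towards the stop.

How it is judged:
By the outcome, as a careful person would: the job done as asked, in the order asked, and still so for the second after the job is handed in, with the robot touching nothing.
It also fails if it takes over 29 s, if anything falls off the work surface, if the arm or the gripper's body presses on something with over 40 N, if the wrist force passes 120 N, or if a joint passes its speed limit or range.

## Working session

There is one attempt and no reset: what is moved stays moved. The work goes in short steps, Python scripts to look and compute and a tool call to move; the robot and the scene stay as the last step left them, time stands still between calls to the robot, and variables do not carry over. Pictures are saved under pics/ and viewed, and the job is handed in when it is done.

Besides the shell and the picture viewer there is one more tool, called after "Emit:" as name([rows], argument=value, ...), one row to a line, values as JSON. send_rows: Moves the arm, as the interface text tells. Its arguments: {"type":"object","properties":{"rows":{"type":"array"}},"required":["rows"]}

```bash
mkdir -p pics
python3 - <<'E'
from cell import readout, grab_frame, camera_params
import cv2
for n in("side","top"):
    f=grab_frame(n); cv2.imwrite(f"pics/{n}0.png",f[:,:,::-1]); p=camera_params(n); print(n,{k:p[k] for k in p})
print(readout.get_state())
E
```

```text
side {'camera_matrix': array([[466.12882262,   0.        , 277.28782957],
       [  0.        , 466.12882262, 212.43731822],
       [  0.        ,   0.        ,   1.        ]]), 'D': array([-0.07511853,  0.        ,  0.        ,  0.        ,  0.        ]), 'position': array([ 0.21228678, -0.52669286,  0.52710376]), 'rotation': array([ 0.45935063, -0.12983819, -0.23627491,  0.84635289])}
top {'camera_matrix': array([[423.1551603 ,   0.        , 278.69785779],
       [  0.        , 423.1551603 , 205.83472997],
       [  0.        ,   0.        ,   1.        ]]), 'D': array([0.02522667, 0.        , 0.        , 0.        , 0.        ]), 'position': array([0.48994602, 0.10165334, 0.89003971]), 'rotation': array([-0.02176656,  0.04659888,  0.71063481, -0.70167865])}
{'time': 0.1, 'qpos': array([ 1.15531479,  0.60001188, -0.00254147,  1.60000265,  0.00180087,
        0.94288586, -0.07977648]), 'dq': array([ 0.00231796,  0.00084993, -0.00027073, -0.00207276,  0.00033114,
        0.00096635,  0.00095668]), 'joint_torque': array([ 3.62681545e-03, -7.66555238e+01,  1.50127251e+00, -2.52936727e+01,
       -5.24739095e-02,  1.35650521e-02,  3.24216182e-05]), 'tcp_pos': array([ 0.24084506, -0.68351462,  0.30198715]), 'eef_rot': array([-0.69686044, -0.11967902,  0.69710247, -0.11878807]), 'wrist_force': array([ 1.13421825,  0.43711134, -0.11961909]), 'ft_torque': array([ 0.00988487, -0.00242115, -0.05251059]), 'grip_width': 0.0930528421933721}
```

View pics/side0.png

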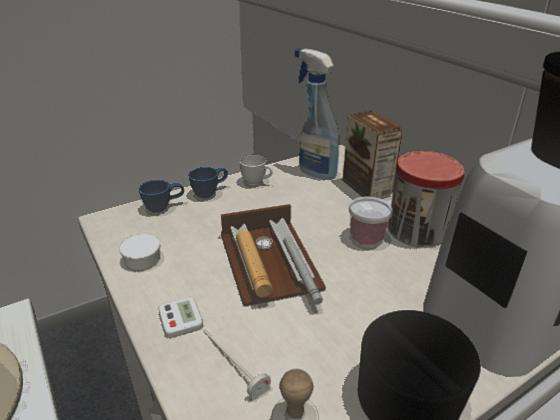

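View pics/top0.png

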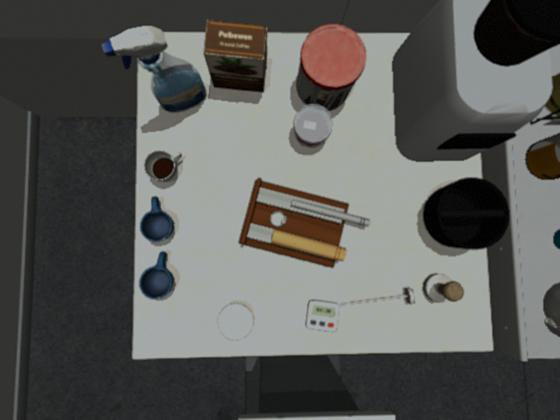

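The top view shows the muddler in the near groove, with its rear end at about (345,254). The steel rod is in the far groove, ending at about (369,222). The stop is at the left, from (258,180) to (243,247). Next I'll measure these.

```bash
cat > h.py <<'E'
import numpy as np,cv2
from cell import readout, grab_frame, camera_params
from scipy.spatial.transform import Rotation as R
def ray(n,px):
    p=camera_params(n);u=cv2.undistortPoints(np.array(px,float).reshape(-1,1,2),p["camera_matrix"],p["D"]).reshape(-1,2)
    d=np.c_[u[:,0],-u[:,1],-np.ones(len(u))]; return p["position"],R.from_quat(p["rotation"]).apply(d)
def plane(n,px,z):
    o,d=ray(n,px); return o+d*((z-o[2])/d[:,2])[:,None]
def proj(n,P):
    p=camera_params(n);c=R.from_quat(p["rotation"]).inv().apply(np.atleast_2d(P)-p["position"])
    return cv2.projectPoints((c*[1,-1,-1]).reshape(-1,1,3),np.zeros(3),np.zeros(3),p["camera_matrix"],p["D"])[0].reshape(-1,2)
E
python3 - <<'E'
from h import *
for n,roi in(("top",(170,280,230,390)),("side",(200,310,210,340))):
    im=cv2.imread(f"pics/{n}0.png");h=cv2.cvtColor(im,cv2.COLOR_BGR2HSV)
    for nm,lo,hi in(("mud",(10,90,130),(28,255,255)),("brown",(0,80,15),(20,255,125))):
        m=np.zeros(h.shape[:2],np.uint8);a,b,c,d=roi;m[a:b,c:d]=cv2.inRange(h,lo,hi)[a:b,c:d]
        cs=cv2.findContours(m,cv2.RETR_EXTERNAL,cv2.CHAIN_APPROX_NONE)[0]
        if nm=="brown": c=np.vstack([k for k in cs if len(k)>10])
        else: c=max(cs,key=cv2.contourArea)
        box=cv2.boxPoints(cv2.minAreaRect(c));print(n,nm,box.round(1).tolist())
        print(plane(n,box,.036 if nm=="mud" else .01).round(4).tolist())
    a,b,c,d=roi;cv2.imwrite(f"pics/{n}z.png",cv2.resize(im[a:b,c:d],None,fx=4.5,fy=4.5,interpolation=cv2.INTER_CUBIC))
E
```

```text
top mud [[270.8999938964844, 240.60000610351562], [273.8999938964844, 229.60000610351562], [346.1000061035156, 249.3000030517578], [343.1000061035156, 260.29998779296875]]
[[0.5025, 0.0877, 0.036], [0.5246, 0.0813, 0.036], [0.483, -0.0638, 0.036], [0.4611, -0.0571, 0.036]]
top brown [[238.60000610351562, 242.5], [255.89999389648438, 177.1999969482422], [355.79998779296875, 203.60000610351562], [338.5, 268.8999938964844]]
[[0.5001, 0.154, 0.01], [0.6361, 0.1171, 0.01], [0.5781, -0.0921, 0.01], [0.4428, -0.0518, 0.01]]
side mud [[235.89999389648438, 232.39999389648438], [250.5, 227.39999389648438], [270.29998779296875, 284.8999938964844], [255.6999969482422, 289.8999938964844]]
[[0.5074, 0.1013, 0.036], [0.5379, 0.1017, 0.036], [0.489, -0.0528, 0.036], [0.4638, -0.0511, 0.036]]
side brown [[215.6999969482422, 215.89999389648438], [294.8999938964844, 191.60000610351562], [324.5, 287.5], [245.3000030517578, 311.8999938964844]]
[[0.5143, 0.2067, 0.01], [0.7041, 0.2056, 0.01], [0.5762, -0.0792, 0.01], [0.4392, -0.0611, 0.01]]
```

View pics/topz.png

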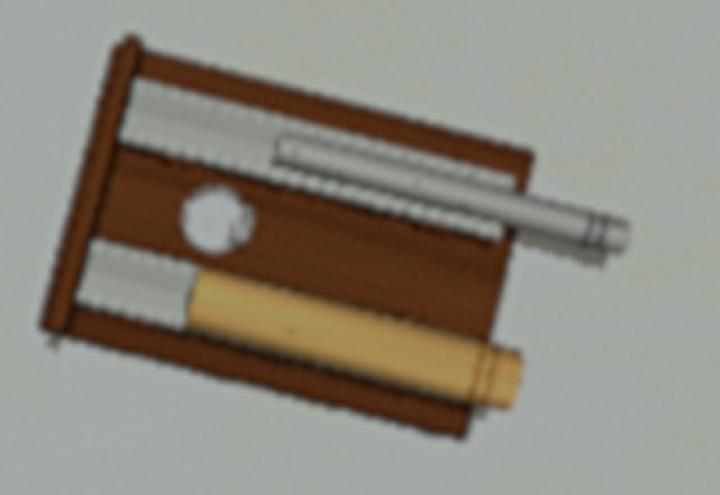

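View pics/sidez.png

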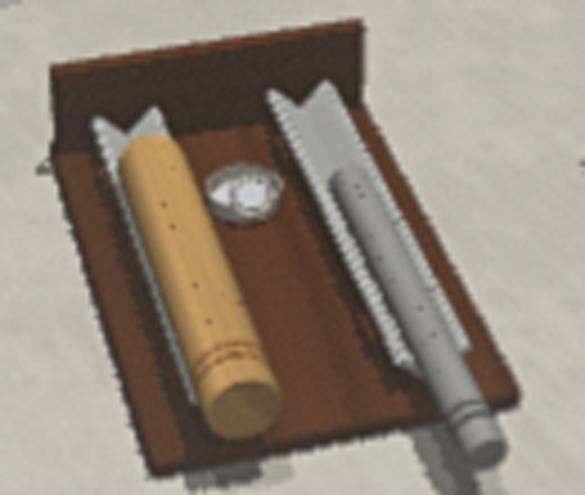

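The side view confirms it. The muddler's rear face is at zoom (240,408) and its front end is about 50 mm short of the stop. Before moving, I'll check the pot's height, since it's near the approach path, and work out the geometry.

Run:
```python
from h import *
def tri(a,b):
    o1,d1=ray("top",[a]);o2,d2=ray("side",[b]);d1=d1[0];d2=d2[0]
    s=np.linalg.lstsq(np.c_[d1,-d2],o2-o1,rcond=None)[0];p,q=o1+s[0]*d1,o2+s[1]*d2;return ((p+q)/2).round(3),np.linalg.norm(p-q).round(4)
print("pot rim",tri((465,213),(418,350))); print("tamper knob",tri((452,291),(297,388)))
print("machine corner",plane("top",[(400,130),(415,160),(525,125)],.3).round(3))
print("stop near/far groove", plane("top",[(248.9,229.8),(258,194.5)],.028).round(4))
s=readout.get_state();M=R.from_quat(s["eef_rot"]).as_matrix();print(M.round(3),s["tcp_pos"])
# pre pose
u=np.array([.272,.962]);rear=np.array([.472,-.0605]);pre=rear-u*.05
print("pre",pre, "yaw tool y",np.degrees(np.arctan2(M[1,1],M[0,1])),"tool z",np.degrees(np.arctan2(M[1,2],M[0,2])))
for z in(.25,.115):
  d=np.r_[pre,z]-s["tcp_pos"];print("shift tool frac",(M.T@d/.25).round(3))
```

```text
pot rim (array([ 0.553, -0.291,  0.081]), np.float64(0.0073))
tamper knob (array([ 0.402, -0.257,  0.077]), np.float64(0.002))
machine corner [[ 0.655 -0.095  0.3  ]
 [ 0.611 -0.115  0.3  ]
 [ 0.66  -0.277  0.3  ]]
stop near/far groove [[0.5252 0.132  0.028 ]
 [0.5972 0.1128 0.028 ]]
[[-0.001  0.332 -0.943]
 [ 0.001 -0.943 -0.332]
 [-1.    -0.001  0.   ]] [ 0.24084506 -0.68351462  0.30198715]
pre [ 0.4584 -0.1086] yaw tool y -70.58461739177085 tool z -160.58460809018064
shift tool frac [ 0.21  -1.879 -1.585]
shift tool frac [ 0.75  -1.879 -1.585]
```

I'll close the fingers and point the tool down with the jaws across the groove. The closed pair then forms a pusher about 35 mm wide, with its tips at z≈30 mm, above the flank edges. First I'll travel at the present height.

Emit:
send_rows([
  [-1,0,-0.14,-0.12,-0.12,0,0],
  [-1,0,-0.28,-0.24,-0.24,0,0],
  [-1,0,-0.42,-0.36,-0.36,0,0],
  [-1,0,-0.56,-0.47,-0.48,0,0],
  [-1,0,-0.7,-0.59,-0.6,0,0],
])

```text
time: 0.6
tcp_pos: [0.3217, -0.4682, 0.3026]
eef_rot: [-0.649, -0.28, 0.65, -0.28]
wrist_force: [1.3, 0.5, 0.0]
grip_width: 0.0573
```

```bash
cat > t.py <<'E'
import sys
from h import *
def to(x,y,z,yaw=-15.8):
    s=readout.get_state();Q=R.from_quat(s["eef_rot"]);M=Q.as_matrix()
    yr=np.radians(yaw);Y=np.array([np.cos(yr),np.sin(yr),0]);X=np.array([0,0,-1.]);T=np.c_[X,Y,np.cross(X,Y)]
    print("t",s["time"],"tcp",s["tcp_pos"].round(4),"F",s["wrist_force"].round(1),"grip",round(s["grip_width"],4))
    print("shift",(M.T@(np.array([x,y,z])-s["tcp_pos"])/.25).round(3),"turn",(R.from_matrix(M.T@T).as_rotvec()/np.radians(45)).round(3))
to(*map(float,sys.argv[1:]))
E
python3 t.py .458 -.109 .25
```

```text
t 0.6 tcp [ 0.3217 -0.4682  0.3026] F [1.3 0.5 0. ] grip 0.0573
shift [ 0.21  -0.591 -1.419] turn [-0.614  0.     0.001]
```

Emit:
send_rows([
  [-1,0,-0.07,-0.17,-0.12,0,0],
  [-1,0,-0.14,-0.34,-0.24,0,0],
  [-1,0,-0.21,-0.52,-0.36,0,0],
  [-1,0,-0.28,-0.69,-0.49,0,0],
  [-1,0,-0.36,-0.86,-0.61,0,0],
])

```text
time: 1.1
tcp_pos: [0.4053, -0.2502, 0.3027]
eef_rot: [0.564, 0.426, -0.564, 0.426]
wrist_force: [0.5, 0.7, 0.0]
grip_width: 0.0176
```

```bash
python3 t.py .458 -.109 .25
```

```text
t 1.1 tcp [ 0.4053 -0.2502  0.3027] F [0.5 0.7 0. ] grip 0.0176
shift [ 0.211  0.048 -0.601] turn [-0.002  0.    -0.   ]
```

Emit:
send_rows([
  [-1,0.04,0.01,-0.15,0,0,0],
  [-1,0.08,0.02,-0.3,0,0,0],
  [-1,0.12,0.04,-0.45,0,0,0],
  [-1,0.2,0.05,-0.6,0,0,0],
  [-1,0.2,0.05,-0.6,0,0,0],
])

```text
time: 1.6
tcp_pos: [0.4597, -0.1064, 0.2511]
eef_rot: [0.564, 0.428, -0.564, 0.426]
wrist_force: [-1.4, 0.3, 0.2]
grip_width: 0.0002
```

```bash
python3 t.py .458 -.109 .115; python3 -c "
from h import *
f=grab_frame('side');cv2.imwrite('pics/s1.png',f[:,:,::-1])
f=grab_frame('top');cv2.imwrite('pics/t1.png',f[:,:,::-1])"
```

```text
t 1.6 tcp [ 0.4597 -0.1064  0.2511] F [-1.4  0.3  0.2] grip 0.0002
shift [ 0.544 -0.003  0.013] turn [ 0.002 -0.003  0.003]
```

View pics/s1.png

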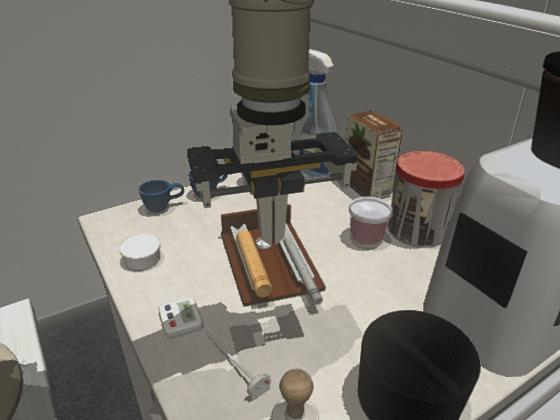

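View pics/t1.png

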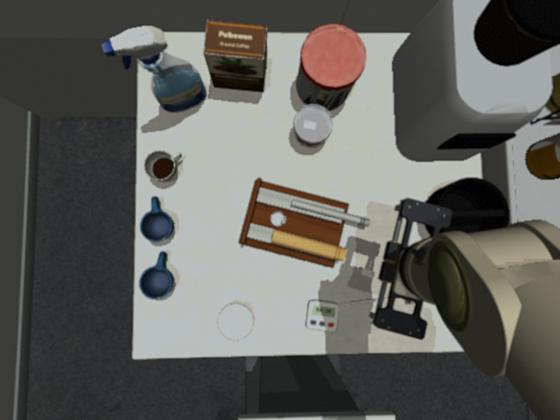

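The side view shows the closed fingers upright at (270,240) px, above and behind the muddler end. The top view shows the gripper body clear of the pot and the steel rod. Now I'll descend.

Emit:
send_rows([
  [-1,0.15,0,0,0,0,0],
  [-1,0.3,0,0,0,0,0],
  [-1,0.42,0,0.01,0,0,0],
  [-1,0.54,0,0.01,0,0,0],
  [-1,0.54,0,0.01,0,0,0],
])

```text
time: 2.2
tcp_pos: [0.4566, -0.115, 0.1154]
eef_rot: [-0.564, -0.425, 0.567, -0.423]
wrist_force: [-1.1, 0.3, -0.0]
grip_width: 0.0004
```

```bash
python3 t.py .472 -.0605 .115; python3 -c "
from h import *
f=grab_frame('side');cv2.imwrite('pics/s2.png',cv2.resize(f[150:340,180:400],None,fx=3.2,fy=3.2)[:,:,::-1])"
```

```text
t 2.2 tcp [ 0.4566 -0.115   0.1154] F [-1.1  0.3 -0. ] grip 0.0004
shift [ 0.001 -0.002 -0.226] turn [-0.01   0.002  0.006]
```

View pics/s2.png

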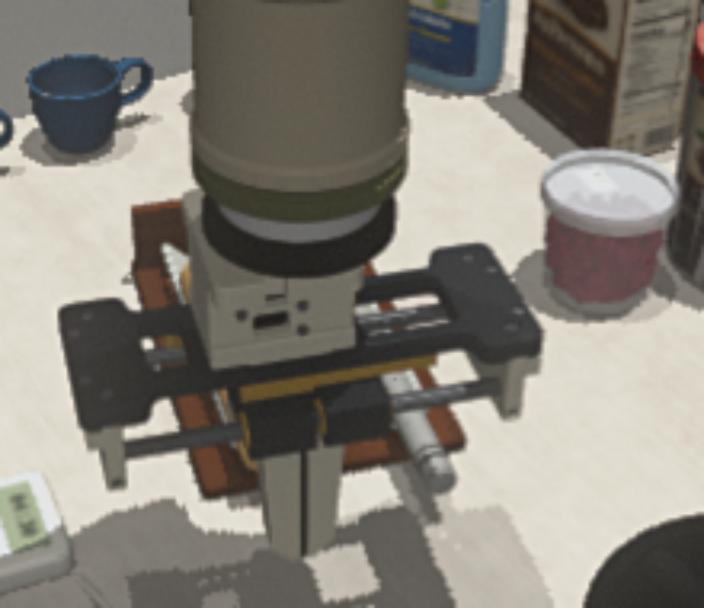

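Emit:
send_rows([
  [-1,0,0,-0.06,0,0,0],
  [-1,0,0,-0.12,0,0,0],
  [-1,0,0,-0.16,0,0,0],
  [-1,0,0,-0.19,0,0,0],
  [-1,0,0,-0.22,0,0,0],
])

```text
time: 2.75
tcp_pos: [0.4733, -0.0613, 0.1186]
eef_rot: [0.565, 0.424, -0.565, 0.425]
wrist_force: [-1.0, -1.9, 2.1]
grip_width: 0.0002
```

```bash
python3 t.py .472 -.0605 .115; python3 -c "
from h import *
f=grab_frame('top');cv2.imwrite('pics/t3.png',cv2.resize(f[150:340,200:420],None,fx=3.2,fy=3.2)[:,:,::-1])"
```

```text
t 2.75 tcp [ 0.4733 -0.0613  0.1186] F [-1.  -1.9  2.1] grip 0.0002
shift [ 0.014 -0.006 -0.002] turn [-0.009  0.001 -0.001]
```

View pics/t3.png

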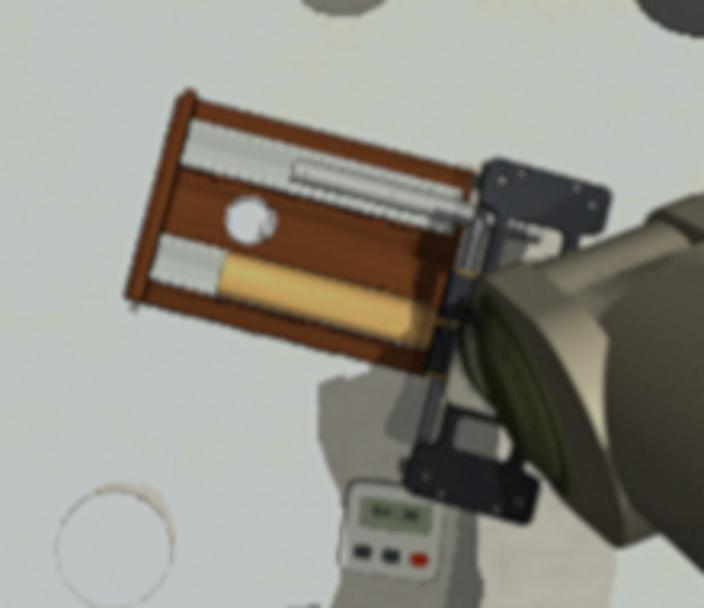

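The muddler's front has moved to zoom (220,272), about 7 mm, so contact is good and the force is small. The steel rod hasn't moved. I'll continue slowly.

Emit:
send_rows([
  [-1,0.004,0,-0.02,0,0,0],
  [-1,0.008,0,-0.04,0,0,0],
  [-1,0.008,0,-0.06,0,0,0],
  [-1,0.008,0,-0.08,0,0,0],
  [-1,0.008,0,-0.1,0,0,0],
])

```text
time: 3.3
tcp_pos: [0.4799, -0.0364, 0.1155]
eef_rot: [-0.565, -0.425, 0.565, -0.425]
wrist_force: [-2.2, -2.5, 0.8]
grip_width: 0.0006
```

```bash
python3 t.py .484 -.018 .115; python3 -c "
from h import *
f=grab_frame('top');cv2.imwrite('pics/t4.png',cv2.resize(f[150:340,200:420],None,fx=3.2,fy=3.2)[:,:,::-1])"
```

```text
t 3.3 tcp [ 0.4799 -0.0364  0.1155] F [-2.2 -2.5  0.8] grip 0.0006
shift [ 0.002 -0.005 -0.075] turn [-0.007  0.     0.001]
```

View pics/t4.png

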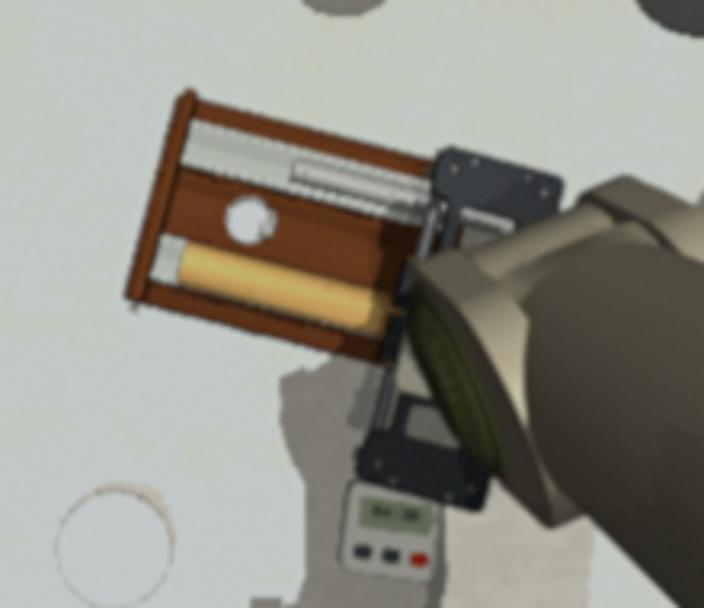

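Front at zoom (182,262), stop face at about (155,256), so about 17 mm remains.

Emit:
send_rows([
  [-1,0,0,-0.012,0,0,0],
  [-1,0,0,-0.024,0,0,0],
  [-1,0,0,-0.036,0,0,0],
  [-1,0,0,-0.044,0,0,0],
  [-1,0,0,-0.048,0,0,0],
])

```text
time: 3.85
tcp_pos: [0.4834, -0.0252, 0.1157]
eef_rot: [-0.565, -0.425, 0.565, -0.425]
wrist_force: [-2.1, -0.7, 1.7]
grip_width: 0.0004
```

Emit:
send_rows([
  [-1,0,0,-0.004,0,0,0],
  [-1,0,0,-0.008,0,0,0],
  [-1,0,0,-0.012,0,0,0],
])

```text
time: 4.15
tcp_pos: [0.4843, -0.0225, 0.1157]
eef_rot: [-0.565, -0.425, 0.565, -0.425]
wrist_force: [-2.8, -1.4, 2.1]
grip_width: 0.0002
```

```bash
python3 t.py .484 -.018 .115; python3 -c "
from h import *
f=grab_frame('top');cv2.imwrite('pics/t5.png',cv2.resize(f[190:280,220:340],None,fx=6,fy=6)[:,:,::-1])"
```

```text
t 4.15 tcp [ 0.4843 -0.0225  0.1157] F [-2.8 -1.4  2.1] grip 0.0002
shift [ 0.003 -0.006 -0.017] turn [-0.008  0.     0.   ]
```

View pics/t5.png

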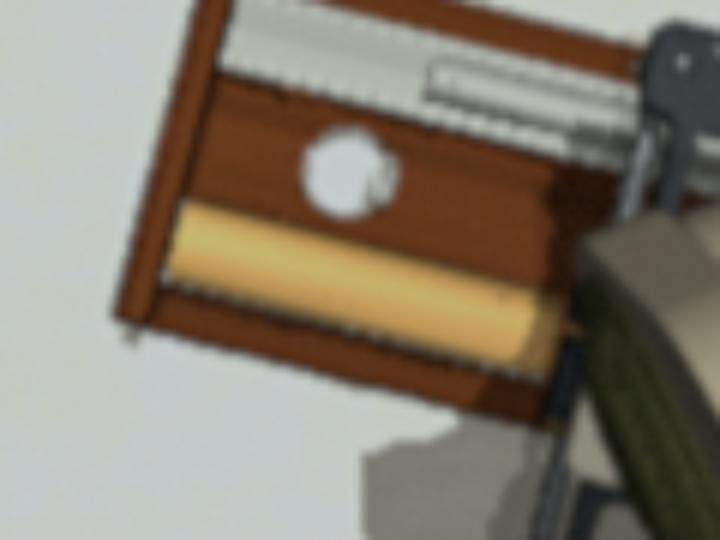

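Only a small gap is left, between zoom (165,260) and (175,240). I'll creep forward until the force rises.

Emit:
send_rows([
  [-1,0,0,-0.004,0,0,0],
  [-1,0,0,-0.008,0,0,0],
  [-1,0,0,-0.008,0,0,0],
])

```text
time: 4.5
tcp_pos: [0.4849, -0.0206, 0.1157]
eef_rot: [-0.565, -0.425, 0.565, -0.425]
wrist_force: [-2.9, -2.5, 1.7]
grip_width: 0.0005
```

Emit:
send_rows([
  [-1,0,0,-0.004,0,0,0],
  [-1,0,0,-0.008,0,0,0],
  [-1,0,0,-0.008,0,0,0],
])

```text
time: 4.8
tcp_pos: [0.4848, -0.0202, 0.1155]
eef_rot: [-0.565, -0.424, 0.567, -0.425]
wrist_force: [-3.2, -8.4, -0.6]
grip_width: 0.0005
```

Emit:
send_rows([
  [-1,0,0,-0.004,0,0,0],
  [-1,0,0,-0.004,0,0,0],
])

```text
time: 5.0
tcp_pos: [0.4847, -0.02, 0.1155]
eef_rot: [-0.564, -0.424, 0.567, -0.424]
wrist_force: [-3.7, -12.3, 0.8]
grip_width: 0.0004
```

```bash
python3 -c "
from h import *
f=grab_frame('top');cv2.imwrite('pics/t6.png',cv2.resize(f[190:280,220:340],None,fx=6,fy=6)[:,:,::-1])"
```

```text
(no output)
```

View pics/t6.png

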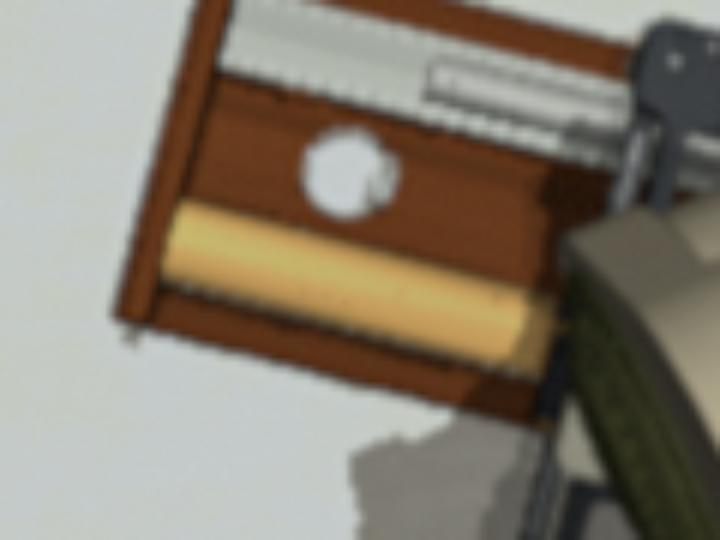

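The force has risen to 12 N with no further motion, and the front face now touches the board at zoom (165,255). I'll back off along the groove, then lift.

Emit:
send_rows([
  [-1,0,0,0.01,0,0,0],
  [-1,0,0,0.04,0,0,0],
  [-1,0,0,0.12,0,0,0],
  [-1,0,0,0.24,0,0,0],
  [-1,0,0,0.36,0,0,0],
])

```text
time: 5.55
tcp_pos: [0.4615, -0.1044, 0.1158]
eef_rot: [0.566, 0.425, -0.564, 0.426]
wrist_force: [0.1, 0.5, -0.4]
grip_width: 0.0004
```

Emit:
send_rows([
  [-1,-0.1,0,0.08,0,0,0],
  [-1,-0.25,0,0.16,0,0,0],
  [-1,-0.4,0,0.24,0,0,0],
  [-1,-0.55,0,0.3,0,0,0],
  [-1,-0.55,0,0.3,0,0,0],
])

```text
time: 6.05
tcp_pos: [0.4412, -0.1787, 0.2574]
eef_rot: [0.568, 0.421, -0.564, 0.426]
wrist_force: [0.1, -0.2, -0.0]
grip_width: 0.0004
```

```bash
python3 -c "
from h import *
f=grab_frame('top');cv2.imwrite('pics/t7.png',cv2.resize(f[170:280,230:390],None,fx=4.5,fy=4.5,interpolation=2)[:,:,::-1])
f=grab_frame('side');cv2.imwrite('pics/s7.png',cv2.resize(f[190:310,205:335],None,fx=4.5,fy=4.5,interpolation=2)[:,:,::-1]);print(readout.get_state()['wrist_force'])
m=cv2.inRange(cv2.cvtColor(grab_frame('top'),cv2.COLOR_RGB2HSV),(10,90,130),(28,255,255));k=np.zeros_like(m);k[170:280,230:390]=m[170:280,230:390]
b=cv2.boxPoints(cv2.minAreaRect(max(cv2.findContours(k,0,1)[0],key=cv2.contourArea)));print(b,plane('top',b,.036).round(4))"
```

```text
[-0.32497565  0.42211391 -1.23414245]
[[246.5     234.5    ]
 [249.61536 223.07693]
 [321.9615  242.80771]
 [318.84613 254.23077]] [[ 0.5155  0.1366  0.036 ]
 [ 0.5384  0.1302  0.036 ]
 [ 0.4967 -0.0153  0.036 ]
 [ 0.4739 -0.0084  0.036 ]]
```

View pics/t7.png

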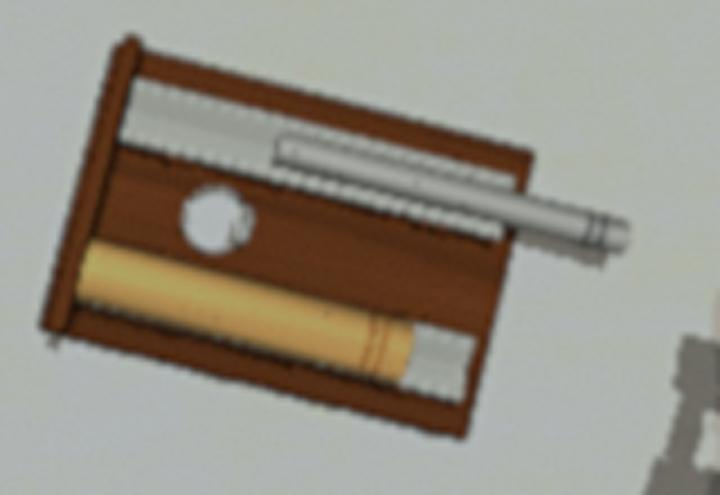

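View pics/s7.png

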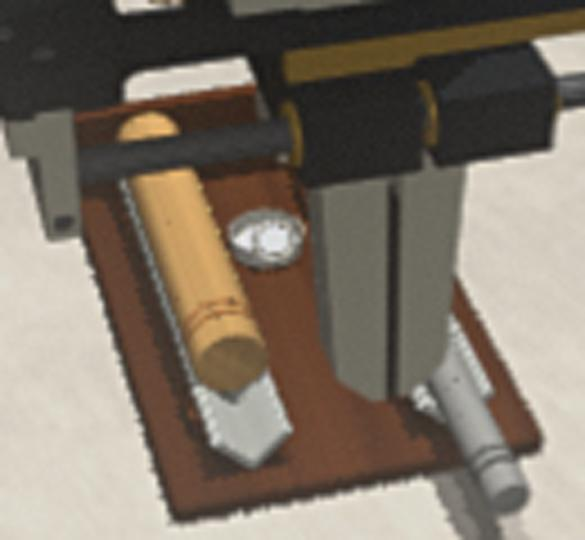

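The muddler lies in its groove with its front against the stop at zoom (80,270). The steel rod is unmoved at (275,150) to (628,235), and the gripper is clear of everything.

```bash
python3 -c "
from cell import order;print(order.finish_job())"
```

```text
the job is handed in; nothing more can be done
None
```

The muddler is up against the end stop, still lying in its groove, and I've handed the job in. I pushed it about 50 mm with the closed fingers against its rear end, then backed off along the groove and lifted the gripper clear.

- **Stop contact:** at the end the push force rose from about 3 N to about 12 N while the tool stopped moving.
- **Final pictures:** the top view shows the muddler's front touching the stop board. Its rear sits about 30 mm inside the groove's open end, as expected for a 150 mm rod.
- **Steel rod and clearance:** the steel rod appears at the same pixel positions in the first and last top views. The gripper was touching nothing at hand-in.
- **Time:** about 6.2 s on the robot's clock, against the 29 s limit.

**Disagreement:** colour-mask positions from the top view were only good to a few millimetres. They put the muddler's front 1–2 mm past my estimate of the stop face, so I relied on the force rise and the pictures to confirm contact. No check failed.

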